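# Clear the weights off the painting onto the sprung lifts

### The arm

A 6-joint arm with a two-finger parallel gripper is mounted at the origin on the work surface. World frame = base frame: x ahead of the robot, y to its left, z up, the work surface at z = 0. Lengths are in mm, angles in rad, forces in N, time in s.
With the tool pointing down it reaches from about 350 to 975 mm from the base axis. Payload 7.1 kg.
Tool frame: the origin (TCP) lies at the very end of the fingers, on their centre line; the grasp point (between the pads) lies ctrl.hold_point_z behind it (ctrl.hold_point_z is the distance from the TCP to the grasp point, in mm); z points along the fingers, y is the line along which they close (so a half turn about z gives the same grasp; the last joint's range is limited). The gripper opens to 88 mm and grips with 3 to 60 N. Pads are 20 mm wide; open, the fingers measure 115 mm over their backs; the gripper's body (75 mm by 178 mm) begins 61 mm behind the grasp point.
Start: joints at [-1.175, 0.423, 1.63, -0, 1.089, -0.019], TCP at [251.895, -571.974, 222.675] pointing down, gripper open.
Joint ranges: [-3, 3], [-0.9, 2.11], [0.09, 2.58], [-1.31, 4.45], [0.11, 2.69], [-2.54, 2.54]. Speed limits (rad/s): [2.39, 2.39, 3.01, 3.14, 3.14, 3.14].

### API

Orientations are given as a rotation vector (axis times angle).
In Python, from workcell import ctrl gives the robot as it stands. The module is installed in compiled form; this text tells all that it offers.
- The arm moves only by the shell command python3 -m creep 'ROWS'. ROWS is JSON, a list of rows, each an object with "translation": the shift along the tool's x, y, z in mm, a list of three; "angular": the turn, a rotation vector about the tool's x, y, z in rad, a list of three; "jaw": the opening, from 0 (shut) to 1 (fully open). A call has exactly 8 rows; each row is the pose to reach, as a shift and turn from the pose commanded when the call began, along the tool's axes at that moment; what a row does not reach only later rows make up. A row lasts 1/8 s, in which the tool goes at most 62.5 mm and 10.7 degrees, less where a joint would pass 70% of its speed; a pose out of reach is approached as far as the arm can. A call with a gripper value outside its range is refused whole. The fingers move at their own pace and stop on an object; the grip force is fixed at half the most. Time passes only in rows, so rows that repeat a pose let the fingers close, or fill a call up. It gives the time, the measured TCP pose, the force, the opening and the grip force at its end, in the units of the state.
- ctrl.get_obs(): the state, without advancing time (a new reading comes with each control period).
- ctrl.get_image(name): name is "scene" or "top" or "wrist"; returns the picture (420x560x3 uint8, red, green, blue); there is no depth.
- ctrl.camera_info(name): a dict with "camera_matrix" (3x3 intrinsics, pixels), "distortion" ([k1, k2, p1, p2, k3] as OpenCV has them; the pictures are not rectified), "world_from_camera" (4x4, takes a point from camera to world coordinates). Camera axes: x right, y up, looking along -z (the intrinsics and any distortion apply to the point x, -y, -z); pixel columns grow to the right and rows downward; lengths in mm; the calibration is good to about 2 mm. A picture is of the moment at which its call begins: read the wrist's pose just before it. camera_info takes no time and is no camera call; for the wrist camera it gives the pose at the moment of the call.
- ctrl.close_job(): hands the job in; it is judged then, once.
Trained networks look in the newest picture that a camera, given by its name, has taken for a name from the list of things; names that differ only in an ending like _2 or _b are one class to them, and where a whole thing is asked for, a point or a joint stands for the part that bears it (a point fixed in the world has none). Each returns a list of dicts, best first, with "score" (0 to 1); they miss things now and then, are a little off and sometimes report something else, mostly with a low value. They report only what shows in the picture. A call takes as long as a camera call.
- ctrl.look_for(camera, label): "rect" ([left, top, right, bottom] in pixels, round what is visible of it).
The state is a dict: "t": time; "qpos": joint angles; "qvel": joint speeds; "joint_torque": joint torques, N m; "ee_pos": TCP position; "orientation": TCP orientation; "ft_force": force on the tool from outside, world axes, zero at the start; "moment": the same for the moment, N m; "width": finger opening in mm; "grasp_force": force on a finger pad.
Only numpy, scipy, OpenCV 4.12 (cv2) and the standard library are available. Lean on these libraries where they do the work, as an engineer would, in place of code of your own. Each camera call takes 0.05 s, during which the arm holds its last target. There are 200 camera calls.

### The job

Clear the four weights off the back of the painting: the two round ones go on the sprung lift with the round top and the two square ones on the sprung lift with the square top, on each the large weight below, in the middle of the top, and the small one in the middle of it. Set each weight down on its lift rather than dropping it, and leave the two long bar weights where they lie, holding the canvas flat.

Things in the scene. Friction and masses are not known exactly. Their poses are not given: they have to be found in the camera images.
- round_large: Large round weight, loose, plain steel with a thin brown leather foot, a disc 64 mm in diameter and 30 mm high, about 0.75 kg; starts lying on the painting. Origin: centre of its underside; z up
- round_small: Small round weight, loose, plain steel with a thin brown leather foot, a disc 42 mm in diameter and 30 mm high, about 0.33 kg; starts lying on the painting. Origin: centre of its underside; z up
- square_large: Large square weight, loose, plain steel with a thin brown leather foot, a block 60 x 60 mm and 30 mm high, about 0.8 kg; starts lying on the painting. Origin: centre of its underside; z up; x and y along its sides
- square_small: Small square weight, loose, plain steel with a thin brown leather foot, a block 40 x 40 mm and 30 mm high, about 0.37 kg; starts lying on the painting. Origin: centre of its underside; z up; x and y along its sides
- round_lift_top: Flat aluminium round top, 84 mm in diameter, of a sprung lift standing left or right of the painting; grey housing below, 104 mm in diameter. Origin: centre of its upper face, 85 mm above the table when empty; z up. It moves only straight down on a damped spring (400 N/m after the first 1 N): about 16 mm under the large weight, 25 under both, 32 at most, settling in 1 s; its reading follows
- square_lift_top: Flat aluminium square top, 84 x 84 mm, of a sprung lift standing left or right of the painting; grey housing below, 104 x 104 mm. Origin: centre of its upper face, 85 mm above the table when empty; z up. It moves only straight down on a damped spring (400 N/m after the first 1 N): about 16 mm under the large weight, 25 under both, 32 at most, settling in 1 s; its reading follows; x and y along its sides
- bar_middle: Long bar weight across the middle of the painting, between the others, loose, plain steel with a thin brown leather foot, 130 mm long (x) by 28 mm wide (y) by 25 mm high, about 0.7 kg; starts lying on the painting. Origin: centre of its underside; z up; it stays where it is
- bar_far: Long bar weight along the painting's edge farthest from the robot, loose, plain steel with a thin brown leather foot, 28 mm wide (x) by 130 mm long (y) by 25 mm high, about 0.7 kg; starts lying on the painting. Origin: centre of its underside; z up; it stays where it is
- painting: Painting lying face down, fixed to the table, 300 (x) by 420 mm (y): ochre canvas back, its upper face 6 mm above the table. Origin: centre of its underside; z up. The four weights lie on it in rows about 120 mm apart along its x, the two of a row about 220 mm apart along its y, where there is more free room beside them. A tape roll and a brass tin, both under 20 mm high, lie at its far corners

How it is judged:
By the outcome, as a careful person would: the job done as asked, in the order asked, and still so for the second after the job is handed in, with the robot touching nothing.
It also fails if it takes over 109 s, if anything falls off the work surface, if the arm or the gripper's body presses on something with over 40 N, if the wrist force passes 120 N, or if a joint passes its speed limit or range.

## Working session

There is one attempt and no reset: what is moved stays moved. The work goes in short steps, Python scripts to look and compute and a shell command to move; the robot and the scene stay as the last step left them, time stands still between calls to the robot, and variables do not carry over. Pictures are saved under pics/ and viewed, at most 14 in all, crops included, and the job is handed in when it is done.

```bash
mkdir -p pics
cat > h.py <<'E'
import numpy as np, cv2
from scipy.spatial.transform import Rotation as R
from workcell import ctrl
def snap(n,f):
    im=ctrl.get_image(n); cv2.imwrite('pics/'+f,im[:,:,::-1]); return im
def pix2world(n,uv,z,info=None):
    i=info or ctrl.camera_info(n); K=np.array(i['camera_matrix'],float); d=np.array(i['distortion'],float); T=np.array(i['world_from_camera'],float)
    p=cv2.undistortPoints(np.array(uv,float).reshape(-1,1,2),K,d).reshape(-1,2)
    r=np.c_[p[:,0],-p[:,1],-np.ones(len(p))]@T[:3,:3].T
    o=T[:3,3]; return o+r*((z-o[2])/r[:,2])[:,None]
def shift(target):
    o=ctrl.get_obs(); r=R.from_rotvec(o['orientation']); return r.inv().apply(np.array(target)-np.array(o['ee_pos']))
E
python3 - <<'E'
from h import *
np.set_printoptions(precision=3,suppress=True)
o=ctrl.get_obs(); print(o, ctrl.hold_point_z); print(R.from_rotvec(o['orientation']).as_matrix())
for c in('top','scene'):
    snap(c,c+'0.png'); print(c,np.array(ctrl.camera_info(c)['world_from_camera']))
for n,z in dict(round_large=36,round_small=36,square_large=36,square_small=36,round_lift_top=85,square_lift_top=85,bar_middle=31,bar_far=31).items():
    for d in ctrl.look_for('top',n)[:3]:
        a=d['rect']; print(n,round(d['score'],2),np.round(a),pix2world('top',[[(a[0]+a[2])/2,(a[1]+a[3])/2]],z)[0])
E
```

```text
{'t': 0.0, 'qpos': array([-1.175,  0.424,  1.631,  0.   ,  1.089, -0.019]), 'qvel': array([ 0.001, -0.001, -0.   ,  0.   ,  0.001,  0.002]), 'joint_torque': array([  0.   , -54.463, -27.367,   0.064,   0.023,  -0.   ]), 'ee_pos': array([ 251.671, -571.473,  221.903]), 'orientation': array([-3.073, -0.646,  0.   ]), 'ft_force': array([-0.125, -0.462, -0.276]), 'moment': array([ 0.006,  0.008, -0.031]), 'grasp_force': 0.0, 'width': 87.54157573093556} 18.700000000000003
[[ 0.915  0.403 -0.001]
 [ 0.403 -0.915  0.001]
 [ 0.    -0.002 -1.   ]]
top [[ -0.01    0.983  -0.185 441.777]
 [ -1.     -0.008   0.011  18.132]
 [  0.009   0.185   0.983 952.37 ]
 [  0.      0.      0.      1.   ]]
scene [[  -0.742   -0.525    0.418 1042.326]
 [   0.671   -0.573    0.47   529.621]
 [  -0.008    0.629    0.777  976.344]
 [   0.       0.       0.       1.   ]]
round_large 0.86 [225. 248. 259. 277.] [499.147  79.295  36.   ]
round_small 0.73 [326. 254. 345. 272.] [ 496.05  -129.727   36.   ]
square_large 0.66 [220. 198. 254. 230.] [609.843  91.523  36.   ]
square_small 0.7 [324. 197. 342. 215.] [ 626.807 -129.925   36.   ]
round_lift_top 0.77 [414. 224. 456. 264.] [ 531.571 -340.593   85.   ]
square_lift_top 0.73 [ 87. 225. 131. 265.] [534.55  361.239  85.   ]
square_lift_top 0.4 [322. 196. 341. 214.] [ 618.27 -118.78   85.  ]
bar_middle 0.75 [278. 208. 293. 269.] [551.547 -19.207  31.   ]
bar_far 0.78 [256. 173. 313. 191.] [684.733 -18.298  31.   ]
```

View pics/top0.png

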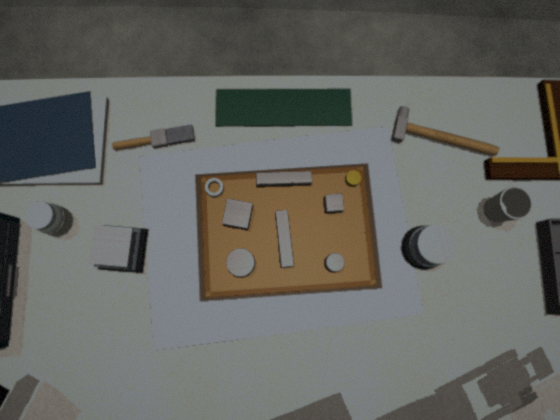

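View pics/scene0.png

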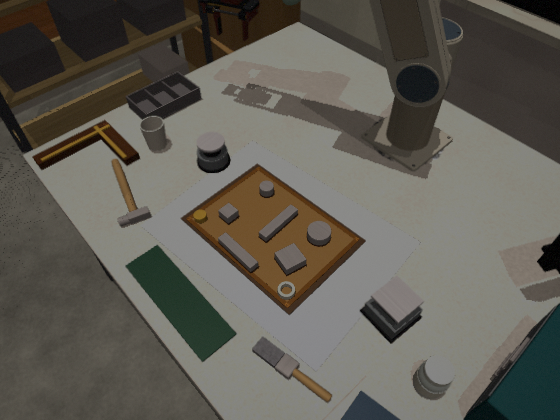

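Both pictures agree. In the top view the weights are at about (240,263) round large, (335,262) round small, (238,214) square large (turned) and (334,203) square small. The round lift is at (433,245) on the right and the square lift at (115,247) on the left. I'll move above the painting for a closer wrist view.

```bash
python3 -m creep '[{"translation":[60,-48,-22],"angular":[0,0,0.05],"jaw":1},{"translation":[120,-96,-44],"angular":[0,0,0.1],"jaw":1},{"translation":[180,-144,-66],"angular":[0,0,0.15],"jaw":1},{"translation":[240,-192,-88],"angular":[0,0,0.2],"jaw":1},{"translation":[300,-240,-110],"angular":[0,0,0.25],"jaw":1},{"translation":[360,-288,-132],"angular":[0,0,0.3],"jaw":1},{"translation":[420,-336,-154],"angular":[0,0,0.36],"jaw":1},{"translation":[486,-389,-178],"angular":[0,0,0.415],"jaw":1}]'
python3 - <<'E'
from h import *
np.set_printoptions(precision=3,suppress=True)
o=ctrl.get_obs(); i=ctrl.camera_info('wrist'); T=np.array(i['world_from_camera']); print(o['ee_pos'],T,i['camera_matrix'],R.from_rotvec(o['orientation']).as_matrix())
snap('wrist','w1.png')
E
```

```text
t: 1.5
ee_pos: [474.9, -144.0, 361.2]
orientation: [3.141, -0.003, 0.001]
ft_force: [0.3, -0.4, -0.4]
width: 87.7
grasp_force: 0.0
[ 474.944 -144.027  361.165] [[  -0.002    0.962    0.273  550.155]
 [  -1.      -0.002   -0.001 -143.945]
 [  -0.001   -0.273    0.962  523.782]
 [   0.       0.       0.       1.   ]] [[357.295   0.    285.163]
 [  0.    357.295 207.999]
 [  0.      0.      1.   ]] [[ 1.    -0.002  0.001]
 [-0.002 -1.    -0.   ]
 [ 0.001  0.    -1.   ]]
```

View pics/w1.png

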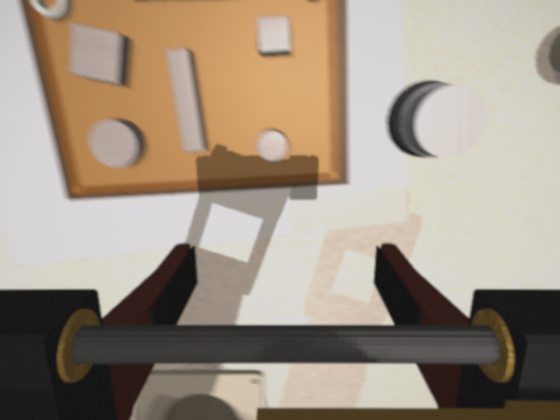

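Wrist view: round large (117,142), square large (98,53), small round (272,145), small square (274,35), round lift (447,120), all clear. I'll fit known silhouettes to the non-orange blobs.

```bash
cat >> h.py <<'E'
from scipy.optimize import minimize
def proj(i,P):
    T=np.array(i['world_from_camera'],float); q=(np.asarray(P)-T[:3,3])@T[:3,:3]; q=q*[1,-1,-1]
    return cv2.projectPoints(q,np.zeros(3),np.zeros(3),np.array(i['camera_matrix'],float),np.array(i['distortion'],float))[0].reshape(-1,2)
def outline(kind,size,yaw):
    a=np.linspace(0,2*np.pi,48,endpoint=False) if kind=='r' else np.pi/4+yaw+np.arange(4)*np.pi/2
    return np.c_[np.cos(a),np.sin(a)]*(size/2 if kind=='r' else size/2*2**.5)
def render(i,kind,size,x,y,yaw,z0,z1,S=4):
    b=outline(kind,size,yaw)+[x,y]; P=np.r_[np.c_[b,np.full(len(b),z0)],np.c_[b,np.full(len(b),z1)]]
    h=cv2.convexHull(proj(i,P).astype(np.float32)); m=np.zeros((420,560),np.uint8)
    cv2.fillPoly(m,[np.round(h*16).astype(np.int32)],255,lineType=cv2.LINE_AA,shift=4); return m/255.
def fit(i,mask,kind,size,x,y,yaw,z0,z1):
    f=lambda p:np.abs(render(i,kind,size,x+p[0]*10,y+p[1]*10,yaw+p[2]*.2,z0,z1)-mask).sum()
    best=None
    for y0 in ([0] if kind=='r' else [-2,0,2]):
        r=minimize(f,[0,0,y0],method='Nelder-Mead',options=dict(initial_simplex=np.array([[0,0,y0],[1,0,y0],[0,1,y0],[0,0,y0+1]])))
        if best is None or r.fun<best.fun: best=r
    p=best.x; return x+p[0]*10,y+p[1]*10,yaw+p[2]*.2,best.fun,mask.sum()
W=dict(round_large=('r',64,499,82),round_small=('r',42,496,-130),square_large=('s',60,610,91),square_small=('s',40,627,-130))
def weightfit(cam,im,i,names=W,z0=6):
    hsv=cv2.cvtColor(im,cv2.COLOR_RGB2HSV); m=(hsv[...,1]<110).astype(np.uint8)
    for n in names:
        k,s,x,y=W[n]; u,v=proj(i,[[x,y,z0+15]])[0].astype(int)
        nc,l=cv2.connectedComponents(m,connectivity=4); c=l[v,u]
        r=fit(i,(l==c)*1.,k,s,x,y,0,z0,z0+30); print(cam,n,np.round(r,2))
E
python3 - <<'E'
from h import *
for c,f in(('wrist','w1.png'),('top','top0.png')):
    weightfit(c,cv2.imread('pics/'+f)[:,:,::-1].copy(),ctrl.camera_info(c))
for n,z in dict(square_lift_top=85,round_lift_top=85).items():
    a=ctrl.look_for('wrist',n); print(n,[(d['score'],np.round(d['rect'])) for d in a[:2]])
E
# lift crops
python3 - <<'E'
import cv2,numpy as np
a=cv2.imread('pics/top0.png');b=cv2.imread('pics/w1.png')
r=lambda x:cv2.resize(x,(390,390),interpolation=cv2.INTER_CUBIC)
cv2.imwrite('pics/l.png',np.hstack([r(a[215:280,85:150]),r(b[70:170,380:480])]))
E
```

```text
wrist round_large [ 5.0663e+02  9.8370e+01 -3.5000e-01  1.2363e+02  2.2840e+03]
wrist round_small [ 5.0318e+02 -1.1974e+02 -1.7000e-01  1.2059e+02  9.6400e+02]
wrist square_large [ 6.1973e+02  1.0580e+02 -2.1000e-01  1.1878e+02  3.1440e+03]
wrist square_small [ 6.4332e+02 -1.2236e+02  7.0000e-02  1.5867e+02  1.4690e+03]
top round_large [5.0044e+02 8.4300e+01 1.0000e-02 3.5020e+01 7.1000e+02]
top round_small [ 4.9904e+02 -1.3061e+02  5.0000e-02  2.8710e+01  3.3500e+02]
top square_large [ 6.1298e+02  9.1920e+01 -1.7000e-01  4.9180e+01  7.7300e+02]
top square_small [ 6.3727e+02 -1.3338e+02  2.0000e-02  4.0360e+01  3.7400e+02]
square_lift_top []
round_lift_top [(0.94, array([415.,  87., 488., 160.]))]
```

View pics/l.png

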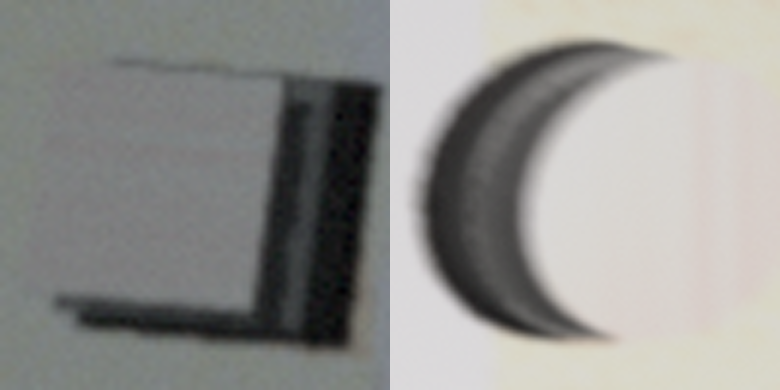

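The arm was still settling when that picture was taken, which explains the wrist/top offset. I'll retake it at rest.

Run:
```python
from h import *
o=ctrl.get_obs(); i=ctrl.camera_info('wrist'); im=snap('wrist','w2.png')
print(o['t'],o['ee_pos'],o['qvel'].round(3))
weightfit('wrist',im,i)
for d in ctrl.look_for('wrist','round_lift_top')[:1]:
    a=d['rect']; print(a)
    f=lambda p:np.abs(np.r_[(q:=proj(i,np.c_[outline('r',84,0)+p,np.full(48,85)])).min(0),q.max(0)]-a).sum()
    r=minimize(f,[531,-340],method='Nelder-Mead'); print(r.x,r.fun)
# top-cam rect of square lift: upper-face corners from the crop (6x zoom, origin 85,215)
c=np.array([[278,76],[252,312],[60,298],[50,66]])/6.+[85,215]-.5
print(pix2world('top',c,85)); print(pix2world('wrist',[[380+ (505-390)/3.9,70+205/3.9]],85,i))
```

```text
1.65 [ 475.62886931 -143.85042871  361.2240009 ] [-0.067  0.011  0.034 -0.019 -0.007 -0.039]
wrist round_large [ 498.86   84.81    0.    136.84 2144.  ]
wrist round_small [ 4.9693e+02 -1.2921e+02  9.0000e-02  3.8390e+01  8.5000e+02]
wrist square_large [ 6.1065e+02  9.1980e+01 -1.8000e-01  1.6949e+02  2.9630e+03]
wrist square_small [ 6.3492e+02 -1.3257e+02  4.0000e-02  5.9000e+01  1.3150e+03]
[416.2, 84.1, 491.3, 163.5]
[ 534.42259683 -345.55907939] 10.131754885120671
[[572.87632315 316.20984163  85.        ]
 [488.60082394 321.09853671  85.        ]
 [493.76956626 390.27571014  85.        ]
 [577.06574569 399.62267741  85.        ]]
[[ 533.05388894 -291.35745943   85.        ]]
```

```bash
python3 -m creep '[{"translation":[4,-40,45],"angular":[0,0,0],"jaw":1},{"translation":[8,-80,92],"angular":[0,0,0],"jaw":1},{"translation":[12,-120,140],"angular":[0,0,0],"jaw":1},{"translation":[16,-160,188],"angular":[0,0,0],"jaw":1},{"translation":[20,-198,236],"angular":[0,0,0],"jaw":1},{"translation":[24,-228,270],"angular":[0,0,0],"jaw":1},{"translation":[24,-228,281],"angular":[0,0,0],"jaw":1},{"translation":[24,-228,281],"angular":[0,0,0],"jaw":1}]'
python3 -c "
from h import *
print(ctrl.get_image('top').shape); print(shift([499.5,84.5,12]).round(1))"
```

```text
t: 2.75
ee_pos: [497.8, 80.4, 78.7]
orientation: [3.141, -0.002, -0.003]
ft_force: [-0.4, -0.1, -0.2]
width: 87.7
grasp_force: 0.0
(420, 560, 3)
[ 1.  -4.  67.6]
```

```bash
python3 -m creep '[{"translation":[1,-3,25],"angular":[0,0,0],"jaw":1},{"translation":[1,-3,50],"angular":[0,0,0],"jaw":1},{"translation":[1,-3,66],"angular":[0,0,0],"jaw":1},{"translation":[1,-3,66],"angular":[0,0,0],"jaw":1},{"translation":[1,-3,66],"angular":[0,0,0],"jaw":0.6},{"translation":[1,-3,66],"angular":[0,0,0],"jaw":0.6},{"translation":[1,-3,66],"angular":[0,0,0],"jaw":0.6},{"translation":[1,-3,66],"angular":[0,0,0],"jaw":0.6}]'
```

```text
t: 3.8
ee_pos: [499.9, 85.0, 13.9]
orientation: [3.141, 0.0, 0.002]
ft_force: [-0.3, -4.3, 6.8]
width: 63.4
grasp_force: 30.0
```

```bash
python3 -m creep '[{"translation":[0,0,-30],"angular":[0,0,0],"jaw":0.6},{"translation":[0,10,-85],"angular":[0,0,0],"jaw":0.6},{"translation":[-5,55,-125],"angular":[0,0,0],"jaw":0.6},{"translation":[-10,105,-160],"angular":[0,0,0],"jaw":0.6},{"translation":[-15,160,-185],"angular":[0,0,0],"jaw":0.6},{"translation":[-20,220,-200],"angular":[0,0,0],"jaw":0.6},{"translation":[-25,280,-210],"angular":[0,0,0],"jaw":0.6},{"translation":[-30,340,-220],"angular":[0,0,0],"jaw":0.6}]'
python3 -m creep '[{"translation":[-5,50,-10],"angular":[0,0,0],"jaw":0.6},{"translation":[-10,90,-10],"angular":[0,0,0],"jaw":0.6},{"translation":[-10,90,-10],"angular":[0,0,0],"jaw":0.6},{"translation":[-10,90,-10],"angular":[0,0,0],"jaw":0.6},{"translation":[-10,90,-10],"angular":[0,0,0],"jaw":0.6},{"translation":[-10,90,-10],"angular":[0,0,0],"jaw":0.6},{"translation":[-10,90,-10],"angular":[0,0,0],"jaw":0.6},{"translation":[-10,90,-10],"angular":[0,0,0],"jaw":0.6}]'
python3 - <<'E'
from h import *
i=ctrl.camera_info('wrist'); im=snap('wrist','w3.png'); print(ctrl.get_obs()['ee_pos'])
for d in ctrl.look_for('wrist','round_lift_top')[:1]: print(d)
q=proj(i,np.c_[outline('r',84,0)+[534,-346],np.full(48,85)])
im=im.copy(); cv2.polylines(im,[q.round().astype(np.int32)],True,(255,0,0),1); cv2.imwrite('pics/w3o.png',im[:,:,::-1])
E
```

```text
t: 4.8
ee_pos: [468.1, -256.0, 232.9]
orientation: [-3.14, 0.0, 0.002]
ft_force: [2.4, 1.0, -6.4]
width: 63.4
grasp_force: 30.0
t: 5.8
ee_pos: [459.5, -344.6, 243.3]
orientation: [3.142, 0.0, 0.0]
ft_force: [0.6, -0.3, -8.1]
width: 63.9
grasp_force: 30.0
[ 459.44129282 -344.68764233  243.33409519]
{'rect': [236.5, 58.3, 334.0, 160.5], 'score': 0.56}
```

View pics/w3o.png

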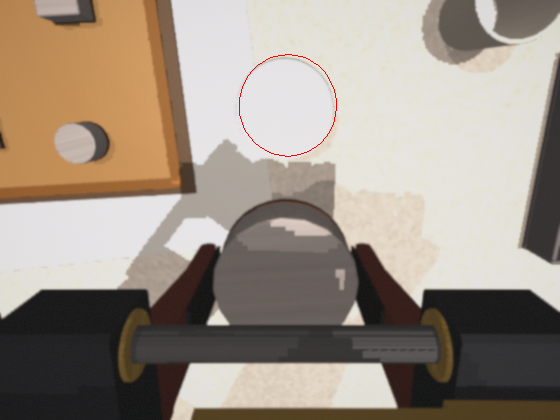

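The measured lift circle overlays the white top at (288,107) to within about 1 px, and the weight sits centred in the fingers. I'll move above the lift.

```bash
python3 -m creep '[{"translation":[30,0.5,25],"angular":[0,0,0],"jaw":0.6},{"translation":[60,1,55],"angular":[0,0,0],"jaw":0.6},{"translation":[73.5,1.5,90],"angular":[0,0,0],"jaw":0.6},{"translation":[73.5,1.5,120],"angular":[0,0,0],"jaw":0.6},{"translation":[73.5,1.5,135],"angular":[0,0,0],"jaw":0.6},{"translation":[73.5,1.5,140],"angular":[0,0,0],"jaw":0.6},{"translation":[73.5,1.5,142],"angular":[0,0,0],"jaw":0.6},{"translation":[73.5,1.5,142],"angular":[0,0,0],"jaw":0.6}]'
```

```text
t: 6.9
ee_pos: [533.4, -346.9, 102.4]
orientation: [3.141, -0.001, 0.002]
ft_force: [-0.2, -0.0, -7.6]
width: 63.5
grasp_force: 30.0
```

Next a gentle lowering: contact is expected at TCP z ≈ 93 and full load at ≈ 77.

```bash
python3 -m creep '[{"translation":[-0.5,-0.5,4],"angular":[0,0,0],"jaw":0.6},{"translation":[-0.5,-0.5,8],"angular":[0,0,0],"jaw":0.6},{"translation":[-0.5,-0.5,12],"angular":[0,0,0],"jaw":0.6},{"translation":[-0.5,-0.5,15],"angular":[0,0,0],"jaw":0.6},{"translation":[-0.5,-0.5,18],"angular":[0,0,0],"jaw":0.6},{"translation":[-0.5,-0.5,21],"angular":[0,0,0],"jaw":0.6},{"translation":[-0.5,-0.5,24],"angular":[0,0,0],"jaw":0.6},{"translation":[-0.5,-0.5,24],"angular":[0,0,0],"jaw":0.6}]'
```

```text
t: 7.9
ee_pos: [532.4, -345.9, 77.2]
orientation: [3.142, -0.0, 0.0]
ft_force: [-2.3, 1.3, 0.6]
width: 63.5
grasp_force: 30.0
```

```bash
python3 -m creep '[{"translation":[0,0,0],"angular":[0,0,0],"jaw":0.8},{"translation":[0,0,0],"angular":[0,0,0],"jaw":0.9},{"translation":[0,0,0],"angular":[0,0,0],"jaw":1},{"translation":[0,0,-10],"angular":[0,0,0],"jaw":1},{"translation":[0,0,-40],"angular":[0,0,0],"jaw":1},{"translation":[-10,-10,-90],"angular":[0,0,0],"jaw":1},{"translation":[-20,-50,-110],"angular":[0,0,0],"jaw":1},{"translation":[-34,-100,-110],"angular":[0,0,0],"jaw":1}]'
python3 - <<'E'
from h import *
ctrl.get_image('top');i=ctrl.camera_info('wrist'); im=snap('wrist','w4.png'); print(ctrl.get_obs()['ee_pos'],shift([498,-130,90]))
weightfit('wrist',im,i,['round_small'])
E
```

```text
t: 8.9
ee_pos: [499.6, -246.2, 190.2]
orientation: [3.139, -0.003, 0.008]
ft_force: [0.1, 0.2, -0.3]
width: 87.9
grasp_force: 0.0
[ 496.67938163 -242.32421848  188.19731814] [   1.64670773 -112.20851649   98.32458777]
wrist round_small [ 4.9688e+02 -1.2883e+02  7.0000e-02  1.4584e+02  2.0520e+03]
```

View pics/w4.png

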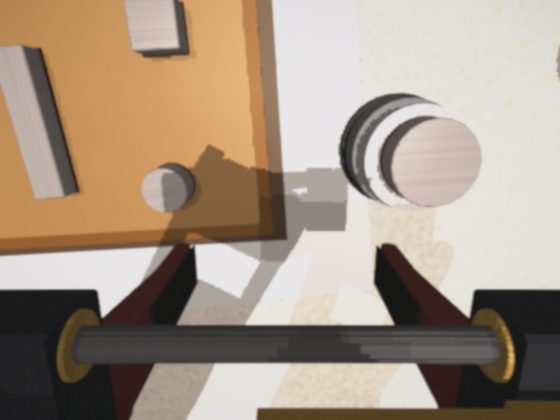

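The large round weight stands on the round lift, with its top face at about (432,162). Next I pick up the small round one, measured at (497.3, -129.3).

```bash
python3 -m creep '[{"translation":[0.5,-40,20],"angular":[0,0,0],"jaw":1},{"translation":[0.5,-80,55],"angular":[0,0,0],"jaw":1},{"translation":[0.5,-105,90],"angular":[0,0,0],"jaw":1},{"translation":[0.5,-113,115],"angular":[0,0,0],"jaw":1},{"translation":[0.5,-113,125],"angular":[0,0,0],"jaw":1},{"translation":[0.5,-113,125],"angular":[0,0,0],"jaw":1},{"translation":[0.5,-113,125],"angular":[0,0,0],"jaw":1},{"translation":[0.5,-113,125],"angular":[0,0,0],"jaw":1}]'
python3 - <<'E'
from h import *
# centring check from w4: lift rim (z 69) vs weight top (z 99), picture w4, pose as then
T=None
print(shift([497.3,-129.3,14]).round(1))
E
```

```text
t: 10.0
ee_pos: [499.6, -133.5, 63.2]
orientation: [3.141, -0.001, 0.003]
ft_force: [-0.4, 0.0, -0.4]
width: 87.5
grasp_force: 0.0
[-2.4 -4.2 49.2]
```

```bash
python3 -m creep '[{"translation":[-2,-4,20],"angular":[0,0,0],"jaw":1},{"translation":[-2,-4,40],"angular":[0,0,0],"jaw":1},{"translation":[-2,-4,49],"angular":[0,0,0],"jaw":1},{"translation":[-2,-4,49],"angular":[0,0,0],"jaw":1},{"translation":[-2,-4,49],"angular":[0,0,0],"jaw":0.35},{"translation":[-2,-4,49],"angular":[0,0,0],"jaw":0.35},{"translation":[-2,-4,49],"angular":[0,0,0],"jaw":0.35},{"translation":[-2,-4,49],"angular":[0,0,0],"jaw":0.35}]'
```

```text
t: 11.0
ee_pos: [497.0, -128.9, 13.5]
orientation: [3.141, -0.0, 0.001]
ft_force: [-0.5, 0.2, -0.5]
width: 51.8
grasp_force: 0.0
```

```bash
python3 -m creep '[{"translation":[0,0,0],"angular":[0,0,0],"jaw":0.35},{"translation":[0,0,0],"angular":[0,0,0],"jaw":0.35},{"translation":[0,0,0],"angular":[0,0,0],"jaw":0.35},{"translation":[0,0,-40],"angular":[0,0,0],"jaw":0.35},{"translation":[-10,10,-100],"angular":[0,0,0],"jaw":0.35},{"translation":[-20,40,-150],"angular":[0,0,0],"jaw":0.35},{"translation":[-30,80,-190],"angular":[0,0,0],"jaw":0.35},{"translation":[-37,130,-220],"angular":[0,0,0],"jaw":0.35}]'
python3 -m creep '[{"translation":[0,45,-15],"angular":[0,0,0],"jaw":0.35},{"translation":[0,80,-15],"angular":[0,0,0],"jaw":0.35},{"translation":[0,86,-15],"angular":[0,0,0],"jaw":0.35},{"translation":[0,86,-15],"angular":[0,0,0],"jaw":0.35},{"translation":[0,86,-15],"angular":[0,0,0],"jaw":0.35},{"translation":[0,86,-15],"angular":[0,0,0],"jaw":0.35},{"translation":[0,86,-15],"angular":[0,0,0],"jaw":0.35},{"translation":[0,86,-15],"angular":[0,0,0],"jaw":0.35}]'
python3 - <<'E'
from h import *
i=ctrl.camera_info('wrist'); im=snap('wrist','w5.png').copy(); print(ctrl.get_obs()['ee_pos'])
for p,s,z in(([532.5,-346],84,69),([532.5,-346],64,99)):
    q=proj(i,np.c_[outline('r',s,0)+p,np.full(48,z)])
    cv2.polylines(im,[(q*16).round().astype(np.int32)],True,(255,0,0),1,cv2.LINE_AA,4)
cv2.imwrite('pics/w5o.png',cv2.resize(im[20:220,180:400],(660,600),interpolation=cv2.INTER_CUBIC)[:,:,::-1])
E
```

```text
t: 12.0
ee_pos: [459.3, -259.3, 234.8]
orientation: [3.142, 0.002, 0.001]
ft_force: [1.0, -0.2, -3.6]
width: 41.4
grasp_force: 30.0
t: 13.0
ee_pos: [459.9, -344.5, 248.3]
orientation: [-3.142, -0.0, -0.0]
ft_force: [-0.1, 1.2, -2.5]
width: 41.5
grasp_force: 30.0
[ 459.88684601 -344.66488298  248.29433421]
```

View pics/w5o.png

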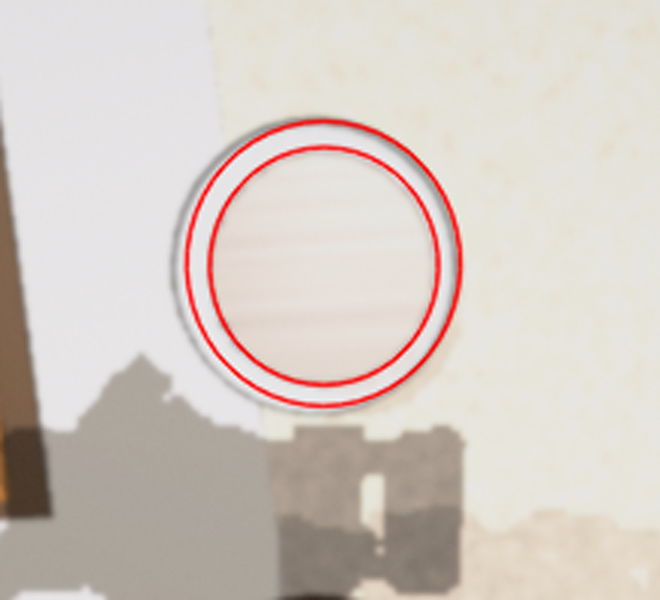

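Both overlays fit: rim and weight are concentric to about 1 mm. Now I place the small round weight.

```bash
python3 -m creep '[{"translation":[30,0.5,25],"angular":[0,0,0],"jaw":0.35},{"translation":[60,1,55],"angular":[0,0,0],"jaw":0.35},{"translation":[72.5,1,90],"angular":[0,0,0],"jaw":0.35},{"translation":[72.5,1,115],"angular":[0,0,0],"jaw":0.35},{"translation":[72.5,1,127],"angular":[0,0,0],"jaw":0.35},{"translation":[72.5,1,129],"angular":[0,0,0],"jaw":0.35},{"translation":[72.5,1,129],"angular":[0,0,0],"jaw":0.35},{"translation":[72.5,1,129],"angular":[0,0,0],"jaw":0.35}]'
```

```text
t: 14.05
ee_pos: [532.9, -346.4, 120.5]
orientation: [3.14, -0.001, 0.003]
ft_force: [0.2, -0.1, -2.5]
width: 41.6
grasp_force: 30.0
```

```bash
python3 -m creep '[{"translation":[-0.5,-0.5,5],"angular":[0,0,0],"jaw":0.35},{"translation":[-0.5,-0.5,9],"angular":[0,0,0],"jaw":0.35},{"translation":[-0.5,-0.5,12],"angular":[0,0,0],"jaw":0.35},{"translation":[-0.5,-0.5,15],"angular":[0,0,0],"jaw":0.35},{"translation":[-0.5,-0.5,18],"angular":[0,0,0],"jaw":0.35},{"translation":[-0.5,-0.5,20],"angular":[0,0,0],"jaw":0.35},{"translation":[-0.5,-0.5,22],"angular":[0,0,0],"jaw":0.35},{"translation":[-0.5,-0.5,22],"angular":[0,0,0],"jaw":0.35}]'
```

```text
t: 15.05
ee_pos: [531.7, -345.3, 97.1]
orientation: [-3.141, 0.0, 0.0]
ft_force: [-2.1, 1.4, 1.1]
width: 41.1
grasp_force: 30.0
```

```bash
python3 -m creep '[{"translation":[0,0,0],"angular":[0,0,0],"jaw":0.55},{"translation":[0,0,0],"angular":[0,0,0],"jaw":0.7},{"translation":[0,0,0],"angular":[0,0,0],"jaw":0.8},{"translation":[0,0,-12],"angular":[0,0,0],"jaw":1},{"translation":[0,0,-50],"angular":[0,0,0],"jaw":1},{"translation":[0,-20,-105],"angular":[0,0,0],"jaw":1},{"translation":[0,-75,-125],"angular":[0,0,0],"jaw":1},{"translation":[0,-135,-125],"angular":[0,0,0],"jaw":1}]'
python3 -m creep '[{"translation":[0,-60,-5],"angular":[0,0,0.02],"jaw":1},{"translation":[5,-120,-10],"angular":[0,0,0.05],"jaw":1},{"translation":[10,-180,-10],"angular":[0,0,0.09],"jaw":1},{"translation":[15,-235,-10],"angular":[0,0,0.14],"jaw":1},{"translation":[20,-280,-10],"angular":[0,0,0.18],"jaw":1},{"translation":[20,-300,-10],"angular":[0,0,0.18],"jaw":1},{"translation":[20,-300,-10],"angular":[0,0,0.18],"jaw":1},{"translation":[20,-300,-10],"angular":[0,0,0.18],"jaw":1}]'
python3 - <<'E'
from h import *
i=ctrl.camera_info('wrist'); im=snap('wrist','w6.png'); print(ctrl.get_obs()['ee_pos'])
weightfit('wrist',im,i,['square_large'])
E
```

```text
t: 16.05
ee_pos: [533.2, -210.1, 225.6]
orientation: [3.139, -0.003, 0.009]
ft_force: [0.3, 0.0, 0.1]
width: 87.9
grasp_force: 0.0
t: 17.05
ee_pos: [551.8, 88.4, 232.4]
orientation: [3.128, -0.283, -0.0]
ft_force: [0.1, -0.1, 0.1]
width: 88.1
grasp_force: 0.0
[551.86972887  88.24224745 232.33576794]
wrist square_large [ 6.1135e+02  9.1600e+01 -1.9000e-01  9.1820e+01  4.0540e+03]
```

View pics/w6.png

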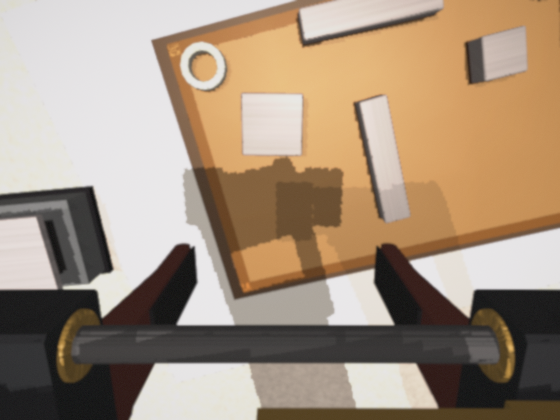

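The square weight shows axis-aligned in the turned view at (272,125), with the tape roll clear of the fingers' path at (203,66).

```bash
python3 -c "
from h import *
print(shift([611.4,91.6,14]).round(1))"
```

```text
[ 58.  -14.1 218.3]
```

```bash
python3 -m creep '[{"translation":[30,-7,40],"angular":[0,0,0],"jaw":1},{"translation":[50,-14,85],"angular":[0,0,0],"jaw":1},{"translation":[58,-14,130],"angular":[0,0,0],"jaw":1},{"translation":[58,-14,155],"angular":[0,0,0],"jaw":1},{"translation":[58,-14,165],"angular":[0,0,0],"jaw":1},{"translation":[58,-14,165],"angular":[0,0,0],"jaw":1},{"translation":[58,-14,165],"angular":[0,0,0],"jaw":1},{"translation":[58,-14,165],"angular":[0,0,0],"jaw":1}]'
python3 -c "
from h import *
print(shift([611.4,91.6,14]).round(1))"
```

```text
t: 18.1
ee_pos: [612.3, 93.0, 68.6]
orientation: [-3.128, 0.283, -0.003]
ft_force: [0.5, -0.2, 0.2]
width: 87.8
grasp_force: 0.0
[-0.7  1.6 54.6]
```

```bash
python3 -m creep '[{"translation":[-0.7,1.5,20],"angular":[0,0,0],"jaw":1},{"translation":[-0.7,1.5,42],"angular":[0,0,0],"jaw":1},{"translation":[-0.7,1.5,54],"angular":[0,0,0],"jaw":1},{"translation":[-0.7,1.5,54],"angular":[0,0,0],"jaw":1},{"translation":[-0.7,1.5,54],"angular":[0,0,0],"jaw":0.55},{"translation":[-0.7,1.5,54],"angular":[0,0,0],"jaw":0.55},{"translation":[-0.7,1.5,54],"angular":[0,0,0],"jaw":0.55},{"translation":[-0.7,1.5,54],"angular":[0,0,0],"jaw":0.55}]'
```

```text
t: 19.1
ee_pos: [610.9, 91.6, 13.8]
orientation: [-3.129, 0.283, -0.001]
ft_force: [-0.2, -1.4, 3.4]
width: 59.6
grasp_force: 30.0
```

```bash
python3 -m creep '[{"translation":[0,0,-35],"angular":[0,0,0],"jaw":0.55},{"translation":[-5,-5,-90],"angular":[0,0,0],"jaw":0.55},{"translation":[-30,-35,-135],"angular":[0,0,-0.02],"jaw":0.55},{"translation":[-60,-75,-170],"angular":[0,0,-0.04],"jaw":0.55},{"translation":[-95,-115,-195],"angular":[0,0,-0.06],"jaw":0.55},{"translation":[-130,-155,-215],"angular":[0,0,-0.08],"jaw":0.55},{"translation":[-165,-195,-230],"angular":[0,0,-0.1],"jaw":0.55},{"translation":[-197,-236,-236],"angular":[0,0,-0.123],"jaw":0.55}]'
python3 -m creep '[{"translation":[0,0,0],"angular":[0,0,0],"jaw":0.55},{"translation":[0,0,0],"angular":[0,0,0],"jaw":0.55},{"translation":[0,0,0],"angular":[0,0,0],"jaw":0.55},{"translation":[0,0,0],"angular":[0,0,0],"jaw":0.55},{"translation":[0,0,0],"angular":[0,0,0],"jaw":0.55},{"translation":[0,0,0],"angular":[0,0,0],"jaw":0.55},{"translation":[0,0,0],"angular":[0,0,0],"jaw":0.55},{"translation":[0,0,0],"angular":[0,0,0],"jaw":0.55}]'
python3 - <<'E'
from h import *
i=ctrl.camera_info('wrist'); im=snap('wrist','w7.png').copy(); print(ctrl.get_obs()['ee_pos'],ctrl.get_obs()['orientation'])
for d in ctrl.look_for('wrist','square_lift_top')[:1]: print(d)
q=proj(i,np.c_[outline('s',84,-.058)+[533,360.6],np.full(4,85)]); print(q)
cv2.polylines(im,[(q*16).round().astype(np.int32)],True,(255,0,0),1,cv2.LINE_AA,4)
cv2.imwrite('pics/w7o.png',cv2.resize(im[0:280,120:480],(770,600),interpolation=cv2.INTER_CUBIC)[:,:,::-1])
E
```

```text
t: 20.1
ee_pos: [457.3, 360.1, 249.2]
orientation: [3.14, -0.089, -0.001]
ft_force: [0.2, 0.1, -7.4]
width: 59.7
grasp_force: 29.9
t: 21.1
ee_pos: [459.0, 359.2, 249.3]
orientation: [-3.14, 0.09, -0.0]
ft_force: [1.1, 0.6, -7.6]
width: 59.9
grasp_force: 29.9
[459.02064638 359.18637342 249.28887831] [-3.14021613e+00  8.97438205e-02 -1.26866328e-04]
{'rect': [232.8, 53.9, 331.6, 156.3], 'score': 0.69}
[[229.52656289  56.06998745]
 [233.51193327 155.60906232]
 [325.55839656 155.68186406]
 [328.77749797  56.13541023]]
```

View pics/w7o.png

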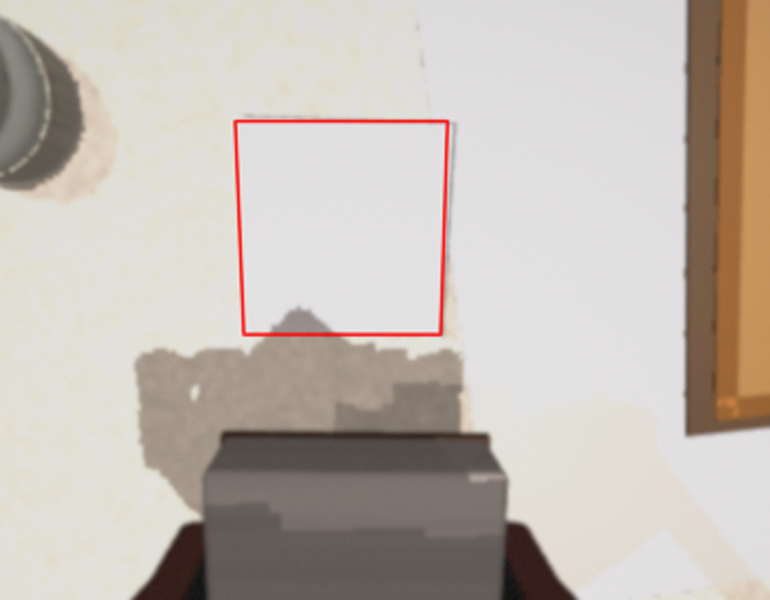

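The red model square nearly coincides with the white top, but the edges need a sharper reading. I'll measure them numerically.

Run:
```python
from h import *
im=cv2.imread('pics/w7.png').astype(float)
s=im[...,0]-im[...,2]   # b-r
g=im.mean(2)
for r in (70,90,110,125): print(r,'L',s[r,222:242].astype(int),'R',g[r,320:340].astype(int))
for c in (245,262,275,290,300): print(c,'T',g[48:62,c].astype(int),s[48:62,c].astype(int),'B',s[148:164,c].astype(int))
```

```text
70 L [-17 -15 -12 -10 -10  -9  -9 -10 -10  -8  -6  -3  -1  -1   0   0   0  -1
  -1   0] R [223 224 223 223 224 223 223 224 223 220 205 180 183 213 222 223 224 223
 223 223]
90 L [-14 -13 -12 -12 -14 -13 -14 -13 -13 -11  -8  -4  -2   0  -1   0  -1   0
  -1   0] R [225 224 224 225 225 225 225 224 220 203 179 191 217 223 224 224 224 225
 224 224]
110 L [-16 -14 -13 -13 -12 -12 -11 -12 -12 -13  -9  -5  -2  -1  -1  -1  -1   0
   0   0] R [225 225 225 224 225 225 224 220 200 183 203 220 225 224 225 225 225 225
 225 225]
125 L [-10 -11 -10 -10  -9  -9 -10 -11 -12 -11  -8  -4  -1  -1   0   0   0   0
   0   0] R [225 225 225 225 225 224 220 201 177 185 201 211 221 225 225 225 225 225
 225 225]
245 T [216 216 218 219 217 207 190 208 220 223 223 223 223 224] [-18 -17 -13 -12 -11 -15  -8  -3   0   0  -1   0  -1  -1] B [ -1  -1  -1  -1  -1  -3  -8 -17 -23 -26 -25 -26 -27 -28 -26 -25]
262 T [219 217 217 217 217 212 199 201 215 222 223 224 223 223] [-13 -16 -17 -17 -15 -15 -14  -6  -1  -1   0  -1   0   0] B [-13 -13 -13 -12 -13 -14 -15 -21 -24 -26 -26 -26 -28 -28 -27 -28]
275 T [220 219 220 221 220 219 207 192 207 220 222 223 223 223] [ -8  -8  -8  -8  -9 -10 -14  -8  -2  -1   0   0   0   0] B [ -1  -1   0  -1  -1  -2  -7 -12 -19 -24 -24 -26 -26 -25 -25 -25]
290 T [219 219 218 219 219 218 209 192 196 215 222 223 223 223] [-12 -13 -14 -13 -12 -11 -14 -11  -4  -1  -1   0   0   0] B [ -1  -1   1   0   0   0  -1  -4  -8 -11 -12 -17 -22 -24 -26 -26]
300 T [220 220 221 221 221 219 218 208 198 211 220 223 223 223] [-10  -9  -7  -5  -7  -8 -10 -14  -8  -2   0   0   0   0] B [ -1  -1   0   0   0   0   0  -3  -9 -14 -13 -11 -10 -12 -19 -23]
```

Run:
```python
from h import *
from scipy.optimize import least_squares
i=ctrl.camera_info('wrist')
E_={'L':[(232.3,70),(232.3,90),(232.5,110),(232.5,125)],'R':[(330,70),(329,90),(327.9,110),(326.9,125)],'T':[(245,54.7),(262,55.3),(275,55.7),(290,56.2),(300,56.5)],'B':[(245,154.3),(275,154.8),(300,155.8)]}
f=[]
def res(p):
    out=[]
    for k,pts in E_.items():
        w=pix2world('wrist',pts,85,i)[:,:2]-p[:2]; c,s=np.cos(p[2]),np.sin(p[2]); l=w@np.array([[c,-s],[s,c]])
        out+=list({'L':l[:,1]-42,'R':l[:,1]+42,'T':l[:,0]-42,'B':l[:,0]+42}[k])
    return np.array(out)
r=least_squares(res,[533,360,-.06]); print(r.x,r.fun.round(1))
o=ctrl.get_obs(); print(o['ee_pos'],o['orientation'])
yaw=2*np.arctan2(o['orientation'][1],o['orientation'][0]); print(yaw, shift([r.x[0],r.x[1],102]))
```

```text
[ 5.33220912e+02  3.59863013e+02 -8.66671398e-02] [-0.3 -0.1 -0.   0.1  0.2  0.  -0.1  0.  -0.1 -0.1 -0.1 -0.1 -0.1  0.
  0.4  0.1]
[459.00546947 359.14251304 249.23576648] [ 3.14027758e+00 -8.98022052e-02  3.86572495e-06]
-0.05717821769702081 [ 74.05248911  -4.96511349 147.23585999]
```

```bash
python3 -m creep '[{"translation":[30,-2,25],"angular":[0,0,0.01],"jaw":0.55},{"translation":[60,-4,55],"angular":[0,0,0.03],"jaw":0.55},{"translation":[73.5,-5,90],"angular":[0,0,0.03],"jaw":0.55},{"translation":[73.5,-5,120],"angular":[0,0,0.03],"jaw":0.55},{"translation":[73.5,-5,137],"angular":[0,0,0.03],"jaw":0.55},{"translation":[73.5,-5,146],"angular":[0,0,0.03],"jaw":0.55},{"translation":[73.5,-5,147],"angular":[0,0,0.03],"jaw":0.55},{"translation":[73.5,-5,147],"angular":[0,0,0.03],"jaw":0.55}]'
python3 -c "
from h import *
o=ctrl.get_obs();print(shift([532.8,359.9,77]),2*np.arctan2(o['orientation'][1],o['orientation'][0]))"
```

```text
t: 22.2
ee_pos: [533.3, 360.5, 103.4]
orientation: [-3.137, 0.137, -0.002]
ft_force: [-0.8, 0.1, -7.7]
width: 59.5
grasp_force: 29.9
[-0.46281693  0.66143666 26.41091871] 6.196200814541699
```

```bash
python3 -m creep '[{"translation":[-0.5,0,4],"angular":[0,0,0],"jaw":0.55},{"translation":[-0.5,0,8],"angular":[0,0,0],"jaw":0.55},{"translation":[-0.5,0,12],"angular":[0,0,0],"jaw":0.55},{"translation":[-0.5,0,15],"angular":[0,0,0],"jaw":0.55},{"translation":[-0.5,0,18],"angular":[0,0,0],"jaw":0.55},{"translation":[-0.5,0,22],"angular":[0,0,0],"jaw":0.55},{"translation":[-0.5,0,26],"angular":[0,0,0],"jaw":0.55},{"translation":[-0.5,0,26],"angular":[0,0,0],"jaw":0.55}]'
```

```text
t: 23.2
ee_pos: [532.3, 360.0, 76.1]
orientation: [-3.139, 0.137, -0.0]
ft_force: [-2.0, -0.7, 0.6]
width: 60.2
grasp_force: 30.0
```

```bash
python3 -m creep '[{"translation":[0,0,0],"angular":[0,0,0],"jaw":0.78},{"translation":[0,0,0],"angular":[0,0,0],"jaw":0.9},{"translation":[0,0,0],"angular":[0,0,0],"jaw":1},{"translation":[0,0,-10],"angular":[0,0,0],"jaw":1},{"translation":[0,0,-45],"angular":[0,0,0],"jaw":1},{"translation":[0,5,-100],"angular":[0,0,0],"jaw":1},{"translation":[8,45,-140],"angular":[0,0,0],"jaw":1},{"translation":[18,100,-154],"angular":[0,0,0],"jaw":1}]'
python3 -m creep '[{"translation":[11,60,0],"angular":[0,0,-0.01],"jaw":1},{"translation":[22,121,0],"angular":[0,0,-0.03],"jaw":1},{"translation":[33,182,0],"angular":[0,0,-0.05],"jaw":1},{"translation":[44,243,0],"angular":[0,0,-0.07],"jaw":1},{"translation":[55,304,0],"angular":[0,0,-0.09],"jaw":1},{"translation":[66,355,0],"angular":[0,0,-0.117],"jaw":1},{"translation":[68,387,0],"angular":[0,0,-0.117],"jaw":1},{"translation":[68,387,0],"angular":[0,0,-0.117],"jaw":1}]'
python3 - <<'E'
from h import *
for _ in range(3): ctrl.get_image('top')
i=ctrl.camera_info('wrist'); im=snap('wrist','w8.png'); o=ctrl.get_obs();print(o['ee_pos'],o['orientation'])
W['square_small']=('s',40,635,-132.5)
weightfit('wrist',im,i,['square_small'])
E
```

```text
t: 24.2
ee_pos: [542.9, 259.3, 234.2]
orientation: [-3.136, 0.133, -0.009]
ft_force: [0.8, -1.2, -0.1]
width: 88.2
grasp_force: 0.0
t: 25.2
ee_pos: [575.4, -134.7, 230.9]
orientation: [3.141, 0.041, 0.001]
ft_force: [0.6, 0.8, 0.5]
width: 88.3
grasp_force: 0.0
[ 575.44289685 -131.53191704  230.51844319] [-3.14102754e+00 -4.84574501e-02 -3.08750331e-04]
wrist square_small [ 6.3489e+02 -1.3229e+02  5.0000e-02  5.7890e+01  1.8710e+03]
```

View pics/w8.png

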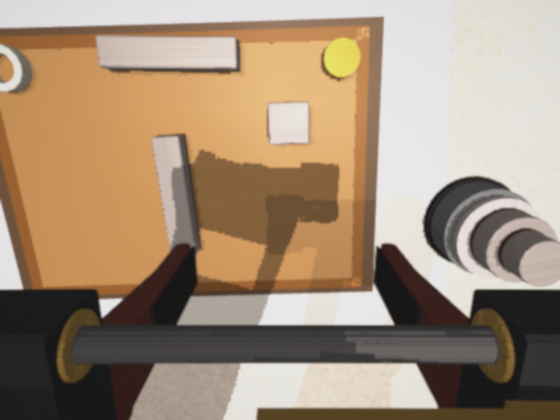

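The small square weight at (288,122) is nearly aligned, and the brass tin at (342,57) is clear of the fingers. The round stack is standing.

```bash
python3 -m creep '[{"translation":[30,2,40],"angular":[0,0,-0.015],"jaw":1},{"translation":[50,2,85],"angular":[0,0,-0.015],"jaw":1},{"translation":[59,2,130],"angular":[0,0,-0.015],"jaw":1},{"translation":[59,2,155],"angular":[0,0,-0.015],"jaw":1},{"translation":[59,2,165],"angular":[0,0,-0.015],"jaw":1},{"translation":[59,2,165],"angular":[0,0,-0.015],"jaw":1},{"translation":[59,2,165],"angular":[0,0,-0.015],"jaw":1},{"translation":[59,2,165],"angular":[0,0,-0.015],"jaw":1}]'
python3 -c "
from h import *
print(shift([634.9,-132.3,14]).round(1))"
```

```text
t: 26.4
ee_pos: [635.3, -133.0, 66.7]
orientation: [3.14, 0.07, 0.003]
ft_force: [0.5, -0.3, 1.2]
width: 87.8
grasp_force: 0.0
[-0.4 -0.8 52.7]
```

```bash
python3 -m creep '[{"translation":[0,-0.8,20],"angular":[0,0,0],"jaw":1},{"translation":[0,-0.8,42],"angular":[0,0,0],"jaw":1},{"translation":[0,-0.8,52.5],"angular":[0,0,0],"jaw":0.8},{"translation":[0,-0.8,52.5],"angular":[0,0,0],"jaw":0.6},{"translation":[0,-0.8,52.5],"angular":[0,0,0],"jaw":0.35},{"translation":[0,-0.8,52.5],"angular":[0,0,0],"jaw":0.35},{"translation":[0,-0.8,52.5],"angular":[0,0,0],"jaw":0.35},{"translation":[0,-0.8,52.5],"angular":[0,0,0],"jaw":0.35}]'
```

```text
t: 27.4
ee_pos: [634.8, -132.3, 13.3]
orientation: [3.14, 0.07, 0.002]
ft_force: [-0.6, -0.7, 2.2]
width: 40.0
grasp_force: 30.0
```

```bash
python3 -m creep '[{"translation":[0,0,-10],"angular":[0,0,0],"jaw":0.35},{"translation":[0,0,-45],"angular":[0,0,0],"jaw":0.35},{"translation":[0,-10,-100],"angular":[0,0,0],"jaw":0.35},{"translation":[-12,-45,-145],"angular":[0,0,0],"jaw":0.35},{"translation":[-25,-90,-185],"angular":[0,0,0],"jaw":0.35},{"translation":[-40,-140,-210],"angular":[0,0,0.02],"jaw":0.35},{"translation":[-57,-195,-230],"angular":[0,0,0.04],"jaw":0.35},{"translation":[-74,-250,-236],"angular":[0,0,0.06],"jaw":0.35}]'
python3 -m creep '[{"translation":[-20,-57,0],"angular":[0,0,0.02],"jaw":0.35},{"translation":[-42,-115,0],"angular":[0,0,0.04],"jaw":0.35},{"translation":[-65,-172,0],"angular":[0,0,0.06],"jaw":0.35},{"translation":[-85,-225,0],"angular":[0,0,0.072],"jaw":0.35},{"translation":[-95,-245,0],"angular":[0,0,0.072],"jaw":0.35},{"translation":[-95,-245,0],"angular":[0,0,0.072],"jaw":0.35},{"translation":[-95,-245,0],"angular":[0,0,0.072],"jaw":0.35},{"translation":[-95,-245,0],"angular":[0,0,0.072],"jaw":0.35}]'
python3 - <<'E'
from h import *
for _ in range(4): ctrl.get_image('top')
i=ctrl.camera_info('wrist'); im=snap('wrist','w9.png').copy(); o=ctrl.get_obs();print(o['ee_pos'],2*np.arctan(o['orientation'][1]/o['orientation'][0]),shift([533,359.8,125]))
for s,z in((84,69),(60,99)):
    q=proj(i,np.c_[outline('s',s,-.087)+[533,359.8],np.full(4,z)])
    cv2.polylines(im,[(q*16).round().astype(np.int32)],True,(255,0,0),1,cv2.LINE_AA,4)
cv2.imwrite('pics/w9o.png',cv2.resize(im[20:220,180:400],(660,600),interpolation=cv2.INTER_CUBIC)[:,:,::-1])
E
```

```text
t: 28.4
ee_pos: [548.8, 116.0, 250.5]
orientation: [-3.141, 0.026, -0.004]
ft_force: [0.8, 0.1, -4.3]
width: 40.2
grasp_force: 30.0
t: 29.4
ee_pos: [458.5, 359.6, 248.8]
orientation: [3.138, -0.139, -0.0]
ft_force: [-0.0, 0.1, -3.4]
width: 39.9
grasp_force: 30.0
[458.36921337 360.2550157  248.80232996] -0.0881127284523602 [ 74.37506835  -6.11037166 123.80626326]
```

View pics/w9o.png

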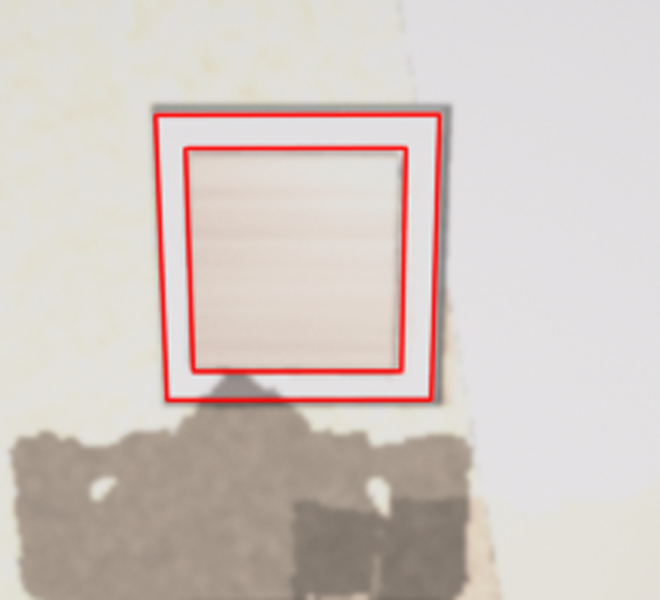

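Both squares match the overlay to within about 1 mm. I'll place the small square weight.

```bash
python3 -m creep '[{"translation":[30,-3,25],"angular":[0,0,0],"jaw":0.35},{"translation":[60,-6,55],"angular":[0,0,0],"jaw":0.35},{"translation":[74,-6,90],"angular":[0,0,0],"jaw":0.35},{"translation":[74,-6,115],"angular":[0,0,0],"jaw":0.35},{"translation":[74,-6,127],"angular":[0,0,0],"jaw":0.35},{"translation":[74,-6,129],"angular":[0,0,0],"jaw":0.35},{"translation":[74,-6,129],"angular":[0,0,0],"jaw":0.35},{"translation":[74,-6,129],"angular":[0,0,0],"jaw":0.35}]'
python3 -c "
from h import *
print(shift([533,359.8,97]).round(1))"
```

```text
t: 30.65
ee_pos: [532.9, 360.8, 121.0]
orientation: [-3.137, 0.137, -0.003]
ft_force: [0.8, 0.5, -3.7]
width: 39.8
grasp_force: 30.0
[ 0.2  1.  24. ]
```

```bash
python3 -m creep '[{"translation":[0,0.5,5],"angular":[0,0,0],"jaw":0.35},{"translation":[0,0.5,9],"angular":[0,0,0],"jaw":0.35},{"translation":[0,0.5,12],"angular":[0,0,0],"jaw":0.35},{"translation":[0,0.5,15],"angular":[0,0,0],"jaw":0.35},{"translation":[0,0.5,18],"angular":[0,0,0],"jaw":0.35},{"translation":[0,0.5,21],"angular":[0,0,0],"jaw":0.35},{"translation":[0,0.5,23.5],"angular":[0,0,0],"jaw":0.35},{"translation":[0,0.5,23.5],"angular":[0,0,0],"jaw":0.35}]'
```

```text
t: 31.65
ee_pos: [532.2, 359.7, 96.1]
orientation: [3.138, -0.137, -0.0]
ft_force: [-0.6, -1.3, 0.4]
width: 40.5
grasp_force: 30.0
```

```bash
python3 -m creep '[{"translation":[0,0,0],"angular":[0,0,0],"jaw":0.52},{"translation":[0,0,0],"angular":[0,0,0],"jaw":0.65},{"translation":[0,0,0],"angular":[0,0,0],"jaw":0.8},{"translation":[0,0,-12],"angular":[0,0,0],"jaw":1},{"translation":[0,0,-50],"angular":[0,0,0],"jaw":1},{"translation":[-30,0,-100],"angular":[0,0,0],"jaw":1},{"translation":[-75,0,-135],"angular":[0,0,0],"jaw":1},{"translation":[-110,0,-152],"angular":[0,0,0],"jaw":1}]'
python3 -m creep '[{"translation":[0,0,0],"angular":[0,0,0],"jaw":1},{"translation":[0,0,0],"angular":[0,0,0],"jaw":1},{"translation":[0,0,0],"angular":[0,0,0],"jaw":1},{"translation":[0,0,0],"angular":[0,0,0],"jaw":1},{"translation":[0,0,0],"angular":[0,0,0],"jaw":1},{"translation":[0,0,0],"angular":[0,0,0],"jaw":1},{"translation":[0,0,0],"angular":[0,0,0],"jaw":1},{"translation":[0,0,0],"angular":[0,0,0],"jaw":1}]'
python3 - <<'E'
from h import *
w=snap('wrist','w10.png'); t=snap('top','t10.png')
r=lambda x,h:cv2.resize(x,None,fx=h/x.shape[0],fy=h/x.shape[0],interpolation=cv2.INTER_CUBIC)
a=r(w,270); b=r(t[150:310,60:480],300)[:, :]
c=np.zeros((580,800,3),np.uint8); c[:a.shape[0],:a.shape[1]]=a; c[275:575,:b.shape[1]]=b[:300,:800]
cv2.imwrite('pics/c10.png',c[:,:,::-1])
for n in ('bar_middle','bar_far'): print(ctrl.look_for('top',n)[:1])
E
```

```text
t: 32.65
ee_pos: [422.1, 370.0, 251.4]
orientation: [-3.136, 0.137, -0.005]
ft_force: [-0.2, 0.8, 0.8]
width: 88.3
grasp_force: 0.0
t: 33.65
ee_pos: [422.7, 369.4, 248.3]
orientation: [-3.139, 0.137, -0.0]
ft_force: [-0.5, 0.4, -0.5]
width: 88.1
grasp_force: 0.0
[{'rect': [275.2, 209.2, 290.9, 270.6], 'score': 0.66}]
[{'rect': [256.8, 172.2, 310.2, 188.6], 'score': 0.62}]
```

View pics/c10.png

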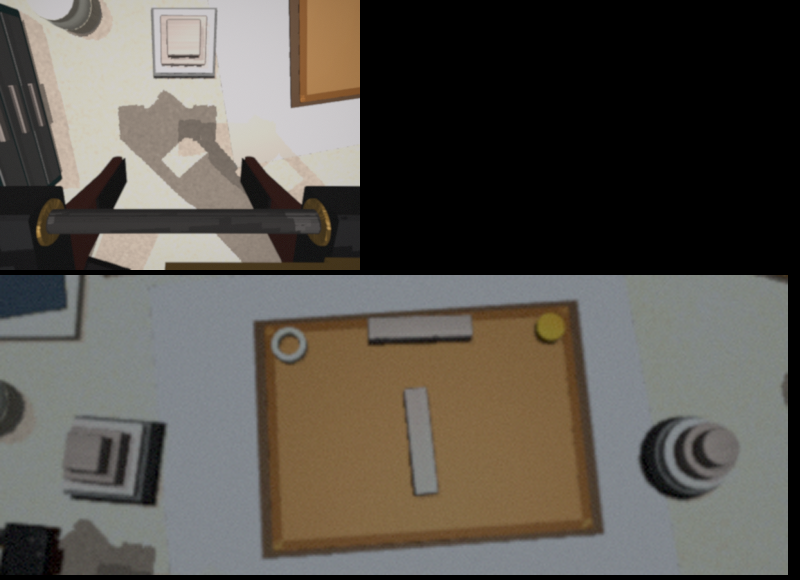

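Both stacks stand centred: the square one at (183,38) in the wrist part, and the round one at (705,450) in the top part. The bars have not moved and the gripper is clear.

```bash
python3 -c "
from workcell import ctrl
print(ctrl.close_job())"
```

```text
the job is handed in; nothing more can be done
None
```

All four weights are stacked on their lifts, large below and small on top. Each was set down under control and looks centred in the images to about 1 mm (the small round one I did not measure after release). The two bars lie where they were, and the job was handed in at about 34 s.

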